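# Gauge a specimen block with a flip stop and bring the magnifier over it

### The arm

A 6-joint arm with a two-finger parallel gripper is mounted at the origin on the work surface. World frame = base frame: x ahead of the robot, y to its left, z up, the work surface at z = 0. Lengths are in m, angles in rad, forces in N, time in s.
With the tool pointing down it reaches from about 0.4 to 0.825 m from the base axis. Payload 7 kg.
Tool frame: the origin (TCP) lies on the front face of the gripper's body, between the roots of the fingers; the fingertips stand 66 mm ahead of it and the grasp point (between the pads) lies 47 mm ahead of it; z points along the fingers, y is the line along which they close (so a half turn about z gives the same grasp; the last joint's range is limited). The gripper opens to 88 mm and grips with 3 to 60 N. Pads are 19 mm wide; open, the fingers measure 130 mm over their backs; the gripper's body (78 mm by 193 mm) begins 47 mm behind the grasp point.
Start: joints at [-0.846, 0.359, 0.012, 0, -1.224, -0.288], TCP at [0.286, -0.612, 0.292] pointing down, gripper open.
Joint ranges: [-3.07, 3.07], [-1.43, 2.12], [-1.02, 1.25], [-3.03, 1.67], [-3.05, -0], [-3.03, 3.03]. Speed limits (rad/s): [2.39, 2.39, 3.01, 3.14, 3.14, 3.14].

### API

Orientations are given as [roll, pitch, yaw] about the fixed x, y, z axes, in that order (R = Rz(yaw) Ry(pitch) Rx(roll)).
In Python, from station import arm gives the robot as it stands. The module is installed in compiled form; this text tells all that it offers.
- The arm moves only by the tool move_arm, never from a script. Its argument "increments" is a list of rows, each an object of numbers: "jaw": the gripper command: -1 is shut, 1 is fully open, values between are in proportion; "dx", "dy", "dz": the shift along the tool's x, y, z in m; "twist": the turn about the tool's z in rad. A call has 1 to 12 rows; each row shifts and turns the commanded pose from where the row before left it, along the tool's axes as they then stand; what a row does not reach is not made up. A row lasts 1/12 s, in which the tool goes at most 41.7 mm and 7.16 degrees, less where a joint would pass 70% of its speed; a pose out of reach is approached as far as the arm can. A call is refused whole if a number of a shift passes 0.0417 or a number of a turn 0.125, either way. A call with a gripper value outside its range is refused whole. The fingers move at their own pace and stop on an object; "force" is the grip in N (left out, the last holds). Time passes only in rows, so rows that do not move let the fingers close. It gives the time, the measured TCP pose, the force, the opening and the grip force at its end, in the units of the state.
- arm.get_state(): the state, without advancing time (a new reading comes with each control period).
- arm.grab_frame(name): name is "scene" or "top" or "wrist"; returns the picture (480x640x3 uint8, blue, green, red); there is no depth.
- arm.camera_info(name): a dict with "K" (3x3 intrinsics, pixels), "extrinsics" (4x4, takes a point from camera to world coordinates). Camera axes: x right, y down, z forward; pixel columns grow to the right and rows downward; lengths in m; the calibration is good to about 2 mm. A picture is of the moment at which its call begins: read the wrist's pose just before it. camera_info takes no time and is no camera call; for the wrist camera it gives the pose at the moment of the call.
- arm.job_done(): hands the job in; it is judged then, once.
Trained networks look in the newest picture that a camera, given by its name, has taken for a name from the list of things; names that differ only in an ending like _2 or _b are one class to them, and where a whole thing is asked for, a point or a joint stands for the part that bears it (a point fixed in the world has none). Each returns a list of dicts, best first, with "score" (0 to 1); they miss things now and then, are a little off and sometimes report something else, mostly with a low value. They report only what shows in the picture. A call takes as long as a camera call. They do not tell look-alikes from the thing itself.
- arm.find_in(camera, name): "position" ([x, y, z] in m, in world coordinates, good to about 4 mm: the middle of the surface that is visible of it).
- arm.silhouettes(camera, name): "pixels" (480x640 bool, what is visible of it).
- arm.pinpoint(camera, name): "position" ([x, y, z] in m, in world coordinates, good to about 4 mm: a listed point, or the origin of a listed thing).
The state is a dict: "t": time; "q": joint angles; "qd": joint speeds; "joint_efforts": joint torques, N m; "eef_pos": TCP position; "ee_rot": TCP orientation; "force": force on the tool from outside, world axes, zero at the start; "moment": the same for the moment, N m; "width": finger opening in m; "gripper_force": force on a finger pad.
Only numpy, scipy, OpenCV 4.12 (cv2) and the standard library are available. Lean on these libraries where they do the work, as an engineer would, in place of code of your own. Each camera call takes 0.05 s, during which the arm holds its last target. There are 200 camera calls.

### The job

On the viewing stand, flip the red stop down flat onto the fence, then push the beetle block flush along the fence until you feel it press lightly against the stop (go slowly, do not ram it), then flip the stop back up without disturbing the block. Last, swing the magnifier arm over until its lens is centred above the middle of the block, let go, and leave everything else where it stands.

Things in the scene. Friction and masses are not known exactly. Their poses are not given: they have to be found in the camera images.
- stand: Fixed viewing stand on the bench: grey deck 170 (its x) x 420 (its y) x 12 mm thick; origin at the centre of its underside, z up. All 'stand' offsets here are in this frame, the bench at z = 0. A fence runs along its far (+x) edge, the flip stop sits on the fence, the magnifier post (14 mm thick, 164 mm high) stands on the deck at x -50, y +180 mm.
- fence (a point): Middle of the fence's top front edge. Aluminium fence as long as the deck: face towards the robot at stand x +55 mm, back face at +75 mm, top 42 mm above the bench (30 mm above the deck). Beside the stop it carries two hinge cheeks (stand y +49 to +57 and +83 to +91 mm, x 56 to 74 mm, up to 60 mm above the bench).
- stop: Flip stop, an L-shaped rocker on a hinge along the stand's y; origin on the hinge axis. Turned 0 = down, hard end: its axes match the stand's, red arm level on the fence reaching to the robot (-x), yellow lever (its z) straight up. 1.57 = arm up, lever pointing back (+x); 1.75 = hard end. Up means over 1.3. Friction-held, stays where left (0.11 N m: 2 to 4 N moves it).
- gauge (a point): Point fixed to the arm: nominal middle of the gauging face, -y face of a red plate under the arm, 46 (x) x 12 (y) x 32 mm (z) when down: stand x +5 to +51 mm, 16 to 48 mm above the bench. The plate itself is clamped up to 6 mm to either side: its face is anywhere from stand y +54 to +66 mm and must be found by slow touch. It is rigid sideways.
- stop_hinge (a point): Point on the stop's hinge axis at mid width: stand x +65, y +70 mm, 52 mm above the bench. Fixed to the stand.
- stop_arm_tip (a point): On the top face of the red arm (as when down), mid width, 65 mm from the hinge axis; the arm is 70 mm long, 22 wide (y), 8 thick, centred on the axis. To flip down: push the back of the raised arm towards -x, then press the arm down.
- stop_lever_tip (a point): Free end of the yellow lever, mid width, 60 mm from the hinge axis; 22 mm wide (y), 8 thick, at a right angle to the arm, one rocker with it. To flip the stop up: push the lever back (+x), then press it down.
- block: Loose amber resin block, black beetle on top: 45 (x) x 80 (y) x 25 mm high, about 0.11 kg; origin at the centre of its underside, axes near the stand's. Starts on the deck 70 to 165 mm short of the stop on its -y side, off the fence and askew; slides easily. Gauged (long side flush on the fence, +y end on the stop) its origin is at stand x +32.5, y +14 to +26 mm.
- block_top (a point): Middle of the block's top face (the beetle), 25 mm above the block's origin.
- magnifier (a joint): Vertical hinge of the magnifier arm (rad, counter-clockwise from above): 0 = arm along the stand's +x, +1.57 along +y; range -1.6 to 1.5. Starts swung out to +y; the lens stands over the gauged block at about -1.07 to -1.15. Friction-held, stays where released (0.12 N m: about 1 N at the pin).
- magnifier_pivot (a point): On the axis of the magnifier arm: stand x -50, y +180 mm, 162 mm above the bench. Fixed to the stand. The arm is a bar 16 mm wide, 162 to 171 mm above the bench.
- magnifier_pin (a point): Top of the black upright pin on the magnifier arm: 14 mm diameter, 38 mm tall above the arm, 115 mm from the pivot axis, top 209 mm above the bench. Good to pinch or push.
- lens (a point): Centre of the lens, 179 mm from the pivot axis, 167 mm above the bench; its ring is 80 mm across, 10 mm thick, in line with the arm. The raised stop (up to 126 mm above the bench) passes below it.
- dish: Bystander: small clear open dish 60 mm across, 14 mm high, on the deck between stop and magnifier post; origin under its centre.
- jar: Bystander: green jar 44 mm across, 55 mm high, on the bench behind the fence; origin under its centre.
- dropper: Bystander: amber bottle 40 mm across, 85 mm high, on the bench left or right of the stand; origin under its centre.
- beaker: Bystander: glass beaker 64 mm across, 85 mm high, on the bench left or right of the stand; origin under its centre.
- spatula: Bystander: steel lab spatula 170 mm long lying on the bench on the robot's left side; origin under its middle.
Not all that is in view belongs to the job. Leave any blue, pink or purple look-alike of the block alone.

How it is judged:
On the way, in this order (a step that is already met when the one before it is completed fails the run):
1. the stop is flipped fully down onto the fence (within 0.06 rad) (angle between stop's own z axis and vertical below 0.06 rad), for 0.2 s.
2. with the stop down, the block, flush on the fence, is felt to press against the stop (more than 1 N) (angle between stop's own z axis and vertical below 0.06 rad and y of block in the frame of stand between 0.0105 and 0.0295 m and x of block in the frame of stand between 0.0295 and 0.0345 m and angle between the y axis of block and the y axis of stand, either way round below 0.05 rad and z of block in the frame of stand below 0.0145 m and contact force between block and stop above 1 N), for 0.1 s.
3. the stop is flipped up again (beyond 1.3 rad), the block still where it was gauged and the lens still more than 50 mm from over it (angle between stop's own z axis and vertical above 1.3 rad and horizontal distance between lens and block_top above 0.05 m and y of block in the frame of stand between 0.0105 and 0.0295 m and x of block in the frame of stand between 0.0295 and 0.0345 m and angle between the y axis of block and the y axis of stand, either way round below 0.05 rad and z of block in the frame of stand below 0.0145 m), for 0.2 s.
4. the lens is centred over the block (within 12 mm) (horizontal distance between lens and block_top below 0.012 m), for 0.2 s.
At the end, for the whole second after the job is handed in: Stop up (over 1.3 rad); block flat on the deck, flush on the fence (2.5 mm, 0.05 rad) and where the stop gauged it (stand y 10.5 to 29.5 mm); lens centre within 12 mm horizontally of the block's middle; all at rest (angle between stop's own z axis and vertical above 1.3 rad and horizontal distance between lens and block_top below 0.012 m and y of block in the frame of stand between 0.0105 and 0.0295 m and x of block in the frame of stand between 0.0295 and 0.0345 m and angle between the y axis of block and the y axis of stand, either way round below 0.05 rad and z of block in the frame of stand below 0.0145 m and linear speed of block below 0.01 m/s and velocity of joint magnifier between -0.05 and 0.05 rad/s and angular speed of stop below 0.1 rad/s); the robot touches nothing.
It fails at once if the block is rammed against the stop (more than 25 N) (contact force between block and stop above 25 N).
It fails at once if the block, once up at the stop, is knocked or dragged (faster than 30 mm/s) while the stop is not down (y of block in the frame of stand above 0.0105 m and angle between stop's own z axis and vertical above 0.1 rad and linear speed of block above 0.03 m/s).
It fails at once if a bystander is moved more than 20 mm (distance of any of dish, jar, dropper, beaker, spatula from where it was at the start of the episode above 0.02 m).
It also fails if it takes over 72 s, if anything falls off the work surface, if the arm or the gripper's body presses on something with over 40 N, if the wrist force passes 120 N, or if a joint passes its speed limit or range.

## Working session

There is one attempt and no reset: what is moved stays moved. The work goes in short steps, Python scripts to look and compute and a tool call to move; the robot and the scene stay as the last step left them, time stands still between calls to the robot, and variables do not carry over. Pictures are saved under pics/ and viewed, at most 10 in all, crops included, and the job is handed in when it is done.

Besides the shell and the picture viewer there is one more tool, called after "Call:" in YAML: its name, and indented under it one key for each argument. move_arm: Moves the arm, as the interface text tells. Its arguments: {"type":"object","properties":{"increments":{"type":"array"},"force":{"type":"number"}},"required":["increments"]}

```bash
mkdir -p pics; python3 - <<'E'
from station import arm
import cv2,numpy as np
s=arm.get_state();print(s['t'],s['eef_pos'],s['ee_rot'],s['width'],s['force'])
for c in ['top','scene']:
    im=arm.grab_frame(c);cv2.imwrite(f'pics/{c}0.png',im)
    for n in ['fence','stop','stop_hinge','stop_arm_tip','stop_lever_tip','gauge','block','block_top','magnifier_pivot','magnifier_pin','lens','dish','jar','dropper','beaker','spatula','stand']:
        r=arm.pinpoint(c,n);print(c,n,[(np.round(d['position'],4).tolist(),round(d['score'],2)) for d in r[:3]])
print(arm.get_state()['t'])
E
```

```text
0.0 [ 0.28537827 -0.61129225  0.29122741] [ 3.13995001e+00 -1.39582164e-04 -2.70488542e+00] 0.08785889112431501 [-0.16244332 -0.04399492 -0.54907066]
top fence [([0.6129, -0.0538, 0.0416], 0.79)]
top stop [([0.6203, 0.0161, 0.0541], 0.7)]
top stop_hinge [([0.6784, 0.016, 0.0515], 0.63), ([0.6185, 0.0134, 0.0508], 0.55), ([0.6993, -0.1881, 0.0028], 0.51)]
top stop_arm_tip [([0.618, 0.0063, 0.1177], 0.56)]
top stop_lever_tip [([0.6762, 0.0162, 0.0539], 0.68), ([0.6142, -0.0568, 0.0427], 0.42)]
top gauge [([0.6016, 0.0041, 0.0838], 0.53)]
top block [([0.7211, -0.3142, 0.0027], 0.89), ([0.573, -0.1181, 0.0061], 0.76), ([0.7258, -0.0743, -0.0003], 0.62)]
top block_top [([0.7206, -0.3144, 0.0253], 0.73), ([0.3881, -0.0795, 0.0247], 0.72), ([0.578, -0.1184, 0.0366], 0.6)]
top magnifier_pivot [([0.5005, 0.1219, 0.1654], 0.94), ([0.4753, 0.4073, -0.0054], 0.48)]
top magnifier_pin [([0.5287, 0.2298, 0.2101], 0.97)]
top lens [([0.5419, 0.2987, 0.167], 0.58), ([0.5766, -0.1154, 0.0365], 0.41)]
top dish [([0.5607, 0.0841, 0.0136], 0.66)]
top jar [([0.6969, -0.1854, 0.0008], 0.82)]
top dropper [([
[... 800 characters left out ...]
e block_top [([0.7297, -0.0731, 0.0299], 0.93), ([0.5767, -0.1187, 0.0362], 0.87), ([0.3858, -0.0763, 0.0233], 0.86)]
scene magnifier_pivot [([0.5029, 0.1205, 0.1636], 0.9)]
scene magnifier_pin [([0.5295, 0.2306, 0.208], 0.83)]
scene lens [([0.5462, 0.2933, 0.1676], 0.79), ([0.5304, -0.399, 0.0001], 0.65)]
scene dish [([0.5617, 0.0908, 0.0125], 0.61)]
scene jar [([0.7018, -0.1846, -0.0023], 0.93), ([0.6236, 0.0152, 0.1166], 0.24)]
scene dropper [([0.5282, -0.4026, -0.0], 0.79), ([0.5631, 0.0911, 0.0112], 0.24)]
scene beaker [([0.6019, 0.3157, 0.0017], 0.58), ([0.5032, 0.1218, 0.1658], 0.48)]
scene spatula [([0.4812, 0.4052, -0.0017], 0.74)]
scene stand [([0.5518, -0.0627, 0.0017], 0.85)]
1.8
```

View pics/top0.png

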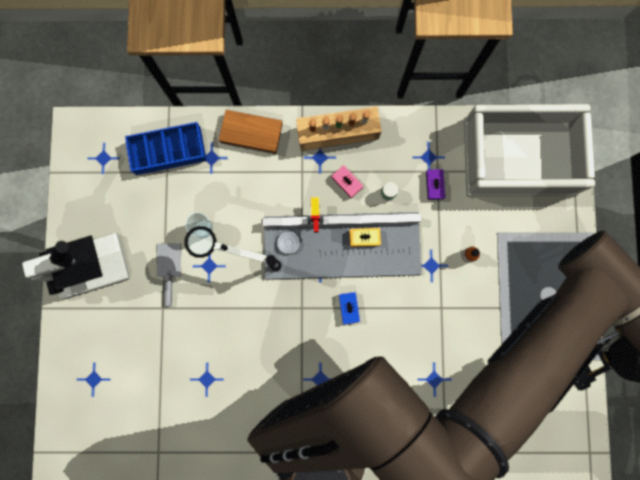

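View pics/scene0.png

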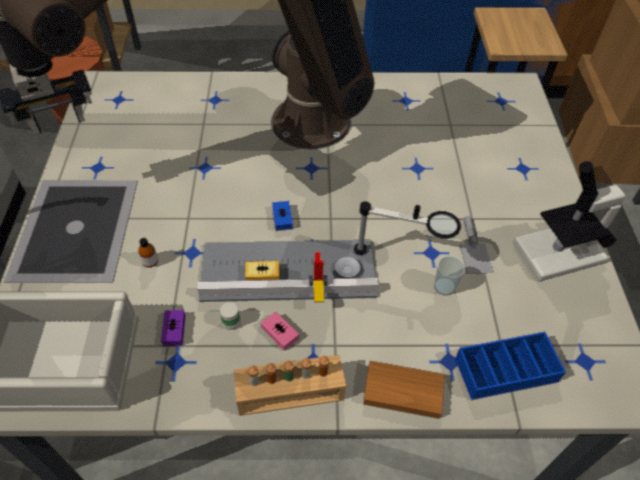

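The top view shows the stand at columns 263–421, rows 213–278. The amber block is at (365,237), the raised stop at (316,215), and the magnifier swung left with its lens at (200,240). The blue, pink and purple look-alikes are off the deck. Next I'll refine the poses of the stand and the block.

```bash
cat > h.py <<'E'
from station import arm
import numpy as np, cv2
def ray(cam,uv,z):
    i=arm.camera_info(cam);K=np.array(i['K']);T=np.array(i['extrinsics'])
    uv=np.atleast_2d(uv).astype(float)
    d=(T[:3,:3]@np.linalg.inv(K)@np.c_[uv,np.ones(len(uv))].T).T
    o=T[:3,3]; return o+d*((z-o[2])/d[:,2])[:,None]
def sil(cam,name,near=None):
    return arm.silhouettes(cam,name)
E
python3 - <<'E'
from h import *
for cam in ['top','scene']:
    print(cam,np.round(np.array(arm.camera_info(cam)['extrinsics'])[:3,3],3))
    r=sil(cam,'stand'); m=r[0]['pixels']; ys,xs=np.nonzero(m);print('stand',r[0]['score'],xs.min(),xs.max(),ys.min(),ys.max())
    c0,c1=np.percentile(xs,[12,88]).astype(int)
    # robot-side edge of deck: top cam max row, scene cam min row
    cols=np.arange(c0,c1,3)
    rows=[(np.nonzero(m[:,c])[0].max()+1 if cam=='top' else np.nonzero(m[:,c])[0].min()) for c in cols]
    w=ray(cam,np.c_[cols,rows],0.012)
    l=cv2.fitLine(w[:,:2].astype(np.float32),cv2.DIST_HUBER,0,.001,.001).ravel();l*=np.sign(l[1])*np.array([1,1,0,0])+np.array([0,0,1,1])*np.sign(l[1]) 
    print('edge dir',l[:2],'yaw',np.arctan2(-l[0],l[1]),'x at y=-.06',abs(l[2])+(-.06-l[3]*np.sign(l[1]))*l[0]/l[1], np.round(w[[0,-1],:2],4).tolist())
    for d in sil(cam,'block'):
        m=d['pixels'].astype(np.uint8); rc=cv2.minAreaRect(np.argwhere(m)[:,::-1].astype(np.float32))
        b=ray(cam,cv2.boxPoints(rc),0.037)
        print('block',round(d['score'],2),np.round(b.mean(0),4),np.round(b[:,:2],4).tolist())
print(arm.get_state()['t'])
E
```

```text
top [0.367 0.003 1.625]
stand 0.66 184 420 197 278
edge dir [-0.02739881  0.9996246 ] yaw 0.027402239 x at y=-.06 0.46861666 [[0.4657, 0.1437], [0.4703, -0.2093]]
block 0.96 [ 0.7141 -0.3125  0.037 ] [[0.7565, -0.2895], [0.7564, -0.3379], [0.6716, -0.3354], [0.6717, -0.2873]]
block 0.89 [ 0.3867 -0.0786  0.037 ] [[0.4229, -0.0506], [0.4295, -0.0955], [0.3505, -0.1066], [0.3439, -0.0619]]
block 0.87 [ 0.7244 -0.0753  0.037 ] [[0.7354, -0.0284], [0.7725, -0.065], [0.7132, -0.1222], [0.6764, -0.0856]]
block 0.82 [ 0.5725 -0.1231  0.037 ] [[0.5967, -0.0836], [0.5965, -0.1633], [0.5483, -0.1625], [0.5485, -0.0831]]
block 0.53 [0.5725 0.0419 0.037 ] [[0.6719, 0.3611], [0.6881, -0.2713], [0.473, -0.272], [0.4568, 0.3496]]
block 0.19 [ 0.6966 -0.1876  0.037 ] [[0.7212, -0.1679], [0.7211, -0.2082], [0.672, -0.2072], [0.6721, -0.1671]]
scene [ 1.394 -0.019  1.182]
stand 0.84 198 461 201 302
edge dir [-0.02662864  0.9996454 ] yaw 0.026631787 x at y=-.06 0.4747186 [[0.4757, -0.2226], [0.3538, 0.1636]]
block 0.97 [ 0.7422 -0.072   0.037 ] [[0.729, -0.1186], [0.689, -0.0855], [0.7567, -0.0254], [0.7943, -0.0586]]
block 0.78 [ 0.5808 -0.1174  0.037 ] [[0.5532, -0.1582], [0.5531, -0.0791], [0.6083, -0.0776], [0.6084, -0.1548]]
block 0.77 [ 0.4077 -0.074   0.037 ] [[0.3635, -0.1025], [0.3553, -0.0575], [0.4522, -0.0464], [0.4598, -0.0897]]
block 0.68 [ 0.7352 -0.3064  0.037 ] [[0.7795, -0.3295], [0.6839, -0.3333], [0.6912, -0.2822], [0.7863, -0.2806]]
2.0
```

Call:
move_arm:
  increments:
    - {"jaw": -1, "dz": -0.02, "twist": -0.12}
    - {"jaw": -1, "twist": -0.12}

```text
$.increments[0]: bad value
```

Call:
move_arm:
  increments:
    - {"jaw": -1, "dx": -0.0307, "dy": 0.0201, "dz": 0, "twist": 0}
    - {"jaw": -1, "dx": -0.0307, "dy": 0.0201, "dz": 0, "twist": 0}
    - {"jaw": -1, "dx": -0.0307, "dy": 0.0201, "dz": 0, "twist": 0}
    - {"jaw": -1, "dx": -0.0307, "dy": 0.0201, "dz": 0, "twist": 0}
    - {"jaw": -1, "dx": -0.0307, "dy": 0.0201, "dz": 0, "twist": 0}
    - {"jaw": -1, "dx": -0.0307, "dy": 0.0201, "dz": 0, "twist": 0}
    - {"jaw": -1, "dx": -0.0307, "dy": 0.0201, "dz": 0, "twist": 0}
    - {"jaw": -1, "dx": -0.0307, "dy": 0.0201, "dz": 0, "twist": 0}
    - {"jaw": -1, "dx": -0.0307, "dy": 0.0201, "dz": 0, "twist": 0}
    - {"jaw": -1, "dx": -0.0307, "dy": 0.0201, "dz": 0, "twist": 0}

```text
t: 2.83
eef_pos: [0.4794, -0.298, 0.2926]
ee_rot: [-3.141, 0.001, -2.705]
force: [1.3, -0.3, -0.8]
width: 0.0267
gripper_force: 0.0
```

Call:
move_arm:
  increments:
    - {"jaw": -1, "dx": -0.0307, "dy": 0.0201, "dz": 0, "twist": 0}
    - {"jaw": -1, "dx": -0.0307, "dy": 0.0201, "dz": 0, "twist": 0}
    - {"jaw": -1, "dx": -0.0307, "dy": 0.0201, "dz": 0, "twist": 0}
    - {"jaw": -1, "dx": -0.0307, "dy": 0.0201, "dz": 0, "twist": 0}
    - {"jaw": -1, "dx": -0.0307, "dy": 0.0201, "dz": 0, "twist": 0}
    - {"jaw": -1, "dx": -0.0307, "dy": 0.0201, "dz": 0, "twist": 0}
    - {"jaw": -1, "dx": -0.0307, "dy": 0.0201, "dz": 0, "twist": 0}
    - {"jaw": -1, "dx": -0.0307, "dy": 0.0201, "dz": 0, "twist": 0}
    - {"jaw": -1, "dx": -0.0307, "dy": 0.0201, "dz": 0, "twist": 0}
    - {"jaw": -1, "dx": -0.0307, "dy": 0.0201, "dz": 0, "twist": 0}
    - {"jaw": -1, "dx": 0, "dy": 0, "dz": 0, "twist": -0.1156}
    - {"jaw": -1, "dx": 0, "dy": 0, "dz": 0, "twist": -0.1156}

```text
t: 3.83
eef_pos: [0.6727, 0.0147, 0.2912]
ee_rot: [3.141, -0.001, -2.466]
force: [-0.1, -0.4, 0.3]
width: 0.0006
gripper_force: 0.0
```

Call:
move_arm:
  increments:
    - {"jaw": -1, "dx": 0, "dy": 0, "dz": 0, "twist": -0.1156}
    - {"jaw": -1, "dx": 0, "dy": 0, "dz": 0, "twist": -0.1156}
    - {"jaw": -1, "dx": 0, "dy": 0, "dz": 0, "twist": -0.1156}
    - {"jaw": -1, "dx": 0, "dy": 0, "dz": 0, "twist": -0.1156}
    - {"jaw": -1, "dx": 0, "dy": 0, "dz": 0, "twist": -0.1156}
    - {"jaw": -1, "dx": 0, "dy": 0, "dz": 0, "twist": -0.1156}
    - {"jaw": -1, "dx": 0, "dy": 0, "dz": 0, "twist": -0.1156}
    - {"jaw": -1, "dx": 0, "dy": 0, "dz": 0, "twist": -0.1156}
    - {"jaw": -1, "dx": 0, "dy": 0, "dz": 0, "twist": 0}

```text
t: 4.58
eef_pos: [0.6719, 0.0124, 0.2922]
ee_rot: [-3.142, 0.0, -1.543]
force: [-0.5, 0.9, -0.4]
width: 0.0006
gripper_force: 0.0
```

```bash
python3 - <<'E'
from h import *
im=arm.grab_frame('wrist');cv2.imwrite('pics/w1.png',im)
im=arm.grab_frame('top');cv2.imwrite('pics/t1.png',im)
i=arm.camera_info('wrist');print(np.round(np.array(i['extrinsics']),3))
for n in ['stop_hinge','stop_lever_tip','stop_arm_tip','stop','fence','block','magnifier_pivot']:
    print(n,[(np.round(d['position'],4).tolist(),round(d['score'],2)) for d in arm.pinpoint('wrist',n)[:2]])
s=arm.get_state();print(s['t'],s['eef_pos'],s['ee_rot'],s['q'])
E
```

```text
[[-1.    -0.017 -0.006  0.672]
 [-0.018  0.95   0.311 -0.072]
 [ 0.001  0.311 -0.95   0.384]
 [ 0.     0.     0.     1.   ]]
stop_hinge [([0.6202, 0.0117, 0.0515], 0.55)]
stop_lever_tip [([0.6791, 0.0141, 0.055], 0.6)]
stop_arm_tip [([0.6228, 0.0114, 0.1156], 0.73), ([0.5777, -0.1216, 0.0351], 0.48)]
stop [([0.6175, 0.008, 0.0521], 0.96)]
fence [([0.6103, -0.0608, 0.039], 0.71)]
block [([0.3868, -0.0794, 0.0011], 0.85), ([0.574, -0.1192, 0.0131], 0.73)]
magnifier_pivot [([0.6126, -0.0605, 0.0382], 0.68), ([0.5066, 0.1214, 0.1622], 0.57)]
5.0333 [0.67181289 0.0123842  0.29216863] [-3.14158845e+00 -3.97720723e-06 -1.54969043e+00] [ 3.07907834e-01  3.53617840e-01  4.53499408e-03  5.32464824e-06
 -1.22171058e+00 -2.86803760e-01]
```

View pics/w1.png

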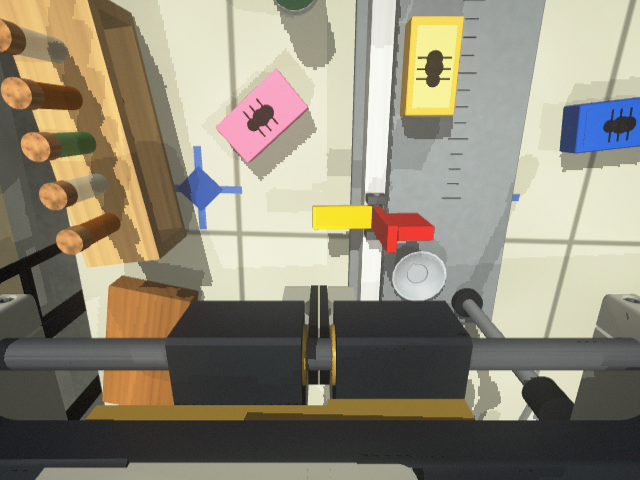

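The wrist view shows the stop (red arm at (400,228), yellow lever at (343,217)), the amber block at (433,65) and the dish at (418,275). I need the fingertip footprint, so I'll crop around the tips.

```bash
python3 - <<'E'
from h import *
im=cv2.imread('pics/w1.png')[250:410,150:490];cv2.imwrite('pics/w1c.png',cv2.resize(im,None,fx=2.3,fy=2.3,interpolation=cv2.INTER_CUBIC))
print(arm.camera_info('wrist')['K'])
E
```

```text
[[359.78269639   0.         318.46247749]
 [  0.         359.78269639 238.72510775]
 [  0.           0.           1.        ]]
```

View pics/w1c.png

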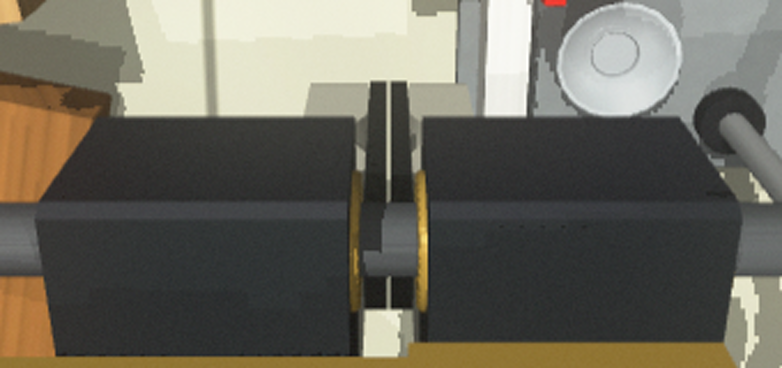

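Call:
move_arm:
  increments:
    - {"jaw": -1, "dx": 0, "dy": 0, "dz": 0.0315, "twist": 0}
    - {"jaw": -1, "dx": 0, "dy": 0, "dz": 0.0315, "twist": 0}
    - {"jaw": -1, "dx": 0, "dy": 0, "dz": 0.0315, "twist": 0}
    - {"jaw": -1, "dx": 0, "dy": 0, "dz": 0.0315, "twist": 0}
    - {"jaw": -1, "dx": 0, "dy": 0.011, "dz": 0, "twist": 0}
    - {"jaw": -1, "dx": 0, "dy": 0.011, "dz": 0, "twist": 0}
    - {"jaw": -1, "dx": 0, "dy": 0.011, "dz": 0, "twist": 0}
    - {"jaw": -1, "dx": 0, "dy": 0.011, "dz": 0, "twist": 0}

```text
t: 5.7
eef_pos: [0.6278, 0.0114, 0.1658]
ee_rot: [-3.141, -0.0, -1.549]
force: [2.2, -0.3, -0.0]
width: 0.0004
gripper_force: 1.1
```

Call:
move_arm:
  increments:
    - {"jaw": -1, "dx": 0, "dy": 0.011, "dz": 0, "twist": 0}
    - {"jaw": -1, "dx": 0, "dy": 0.011, "dz": 0, "twist": 0}
    - {"jaw": -1, "dx": 0, "dy": 0.011, "dz": 0, "twist": 0}

```text
t: 5.95
eef_pos: [0.5951, 0.0109, 0.1665]
ee_rot: [-3.14, 0.0, -1.549]
force: [2.2, 0.2, 0.8]
width: 0.0007
gripper_force: 0.8
```

```bash
python3 - <<'E'
from h import *
im=arm.grab_frame('wrist')
for n in ['stop_lever_tip','stop_arm_tip','stop']:
    print(n,[(np.round(d['position'],4).tolist(),round(d['score'],2)) for d in arm.pinpoint('wrist',n)[:2]])
s=arm.get_state();print(s['t'],s['eef_pos'],s['force'])
E
```

```text
stop_lever_tip []
stop_arm_tip [([0.6163, 0.0117, 0.0504], 0.66), ([0.6232, 0.0128, 0.0533], 0.66)]
stop [([0.6184, 0.01, 0.0494], 0.64)]
6.15 [0.59482998 0.01075199 0.16642382] [-0.04484557  0.32975883 -0.73883228]
```

Call:
move_arm:
  increments:
    - {"jaw": -1, "dx": 0, "dy": 0.004, "dz": 0.006, "twist": 0}
    - {"jaw": -1, "dx": 0, "dy": 0.004, "dz": 0.007, "twist": 0}
    - {"jaw": -1, "dx": 0, "dy": 0.004, "dz": 0.008, "twist": 0}
    - {"jaw": -1, "dx": 0, "dy": 0.004, "dz": 0.008, "twist": 0}
    - {"jaw": -1, "dx": 0, "dy": 0.004, "dz": 0.008, "twist": 0}
    - {"jaw": -1, "dx": 0, "dy": 0.002, "dz": 0.006, "twist": 0}
    - {"jaw": -1, "dx": 0, "dy": 0, "dz": 0.001, "twist": 0}
    - {"jaw": -1, "dx": 0, "dy": 0, "dz": 0.001, "twist": 0}

```text
t: 6.82
eef_pos: [0.5722, 0.0101, 0.1215]
ee_rot: [3.14, -0.001, -1.548]
force: [-7.6, 1.6, 20.7]
width: 0.0007
gripper_force: 10.5
```

Call:
move_arm:
  increments:
    - {"jaw": -1, "dx": 0, "dy": 0, "dz": 0.001, "twist": 0}
    - {"jaw": -1, "dx": 0, "dy": 0, "dz": 0, "twist": 0}

```text
t: 6.98
eef_pos: [0.5722, 0.0101, 0.1215]
ee_rot: [3.141, -0.001, -1.548]
force: [-7.9, 0.7, 20.2]
width: 0.0003
gripper_force: 10.0
```

Call:
move_arm:
  increments:
    - {"jaw": -1, "dx": 0, "dy": 0, "dz": -0.03, "twist": 0}
    - {"jaw": -1, "dx": 0.026, "dy": 0.009, "dz": -0.012, "twist": 0}
    - {"jaw": -1, "dx": 0.026, "dy": 0.011, "dz": 0, "twist": 0}
    - {"jaw": -1, "dx": 0.026, "dy": 0.011, "dz": 0, "twist": 0}
    - {"jaw": -1, "dx": 0.026, "dy": 0.011, "dz": 0, "twist": 0}
    - {"jaw": -1, "dx": 0.025, "dy": 0.011, "dz": 0, "twist": 0}
    - {"jaw": -1, "dx": 0, "dy": 0, "dz": 0, "twist": 0}

```text
t: 7.57
eef_pos: [0.5198, -0.1229, 0.1613]
ee_rot: [3.139, 0.0, -1.552]
force: [-0.6, 0.6, 0.0]
width: 0.0003
gripper_force: 0.0
```

```bash
python3 - <<'E'
from h import *
im=arm.grab_frame('scene');cv2.imwrite('pics/s2.png',cv2.resize(im[190:340,170:410],None,fx=3,fy=3))
for n in ['stop_lever_tip','stop_arm_tip','gauge','stop','block','block_top']:
    print(n,[(np.round(d['position'],4).tolist(),round(d['score'],2)) for d in arm.pinpoint('scene',n)[:4]])
s=arm.get_state();print(s['t'],s['eef_pos'],s['ee_rot'],s['force'])
E
```

```text
stop_lever_tip [([0.6171, 0.009, 0.1086], 0.67), ([0.5568, 0.0134, 0.0531], 0.52), ([0.6114, -0.0566, 0.0414], 0.28)]
stop_arm_tip [([0.5556, 0.0121, 0.0516], 0.67)]
gauge [([0.5814, 0.0047, 0.0348], 0.49)]
stop [([0.6198, 0.0148, 0.0537], 0.74)]
block [([0.5766, -0.1236, 0.0148], 0.94), ([0.3902, -0.0765, 0.0014], 0.91), ([0.7276, -0.0745, -0.004], 0.8), ([0.7219, -0.3148, -0.0043], 0.61)]
block_top [([0.7219, -0.316, 0.0276], 0.87), ([0.577, -0.1195, 0.0369], 0.73), ([0.387, -0.0798, 0.0249], 0.61), ([0.5619, 0.088, 0.0152], 0.23)]
7.9167 [ 0.52296672 -0.11920398  0.16192177] [ 3.14124628e+00  7.33530151e-06 -1.54775216e+00] [ 0.39381392  1.0072204  -0.02269197]
```

View pics/s2.png

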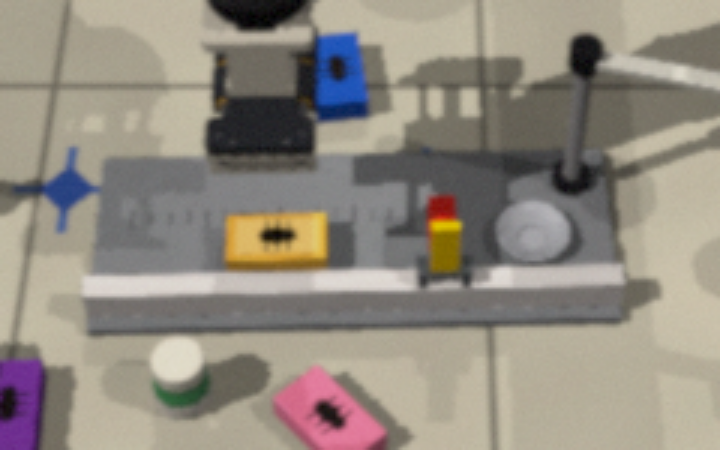

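The stop is down: lever upright at (445,245), red arm level. The block sits at (277,240) with a gap to the fence. Next I lower the fingers behind it and push it onto the fence.

Call:
move_arm:
  increments:
    - {"jaw": -1, "dx": 0, "dy": 0, "dz": 0.026, "twist": 0}
    - {"jaw": -1, "dx": 0, "dy": 0, "dz": 0.026, "twist": 0}
    - {"jaw": -1, "dx": 0, "dy": 0, "dz": 0.024, "twist": 0}
    - {"jaw": -1, "dx": 0, "dy": -0.003, "dz": 0, "twist": 0}
    - {"jaw": -1, "dx": 0, "dy": -0.003, "dz": 0, "twist": 0}
    - {"jaw": -1, "dx": 0, "dy": -0.003, "dz": 0, "twist": 0}
    - {"jaw": -1, "dx": 0, "dy": -0.003, "dz": 0, "twist": 0}
    - {"jaw": -1, "dx": 0, "dy": -0.002, "dz": 0, "twist": 0}
    - {"jaw": -1, "dx": 0, "dy": -0.002, "dz": 0, "twist": 0}
    - {"jaw": -1, "dx": 0, "dy": -0.001, "dz": 0, "twist": 0}
    - {"jaw": -1, "dx": 0, "dy": -0.001, "dz": 0, "twist": 0}

```text
t: 8.83
eef_pos: [0.5407, -0.1196, 0.0866]
ee_rot: [-3.141, 0.0, -1.549]
force: [-0.7, 0.7, 0.6]
width: 0.0009
gripper_force: 0.8
```

Call:
move_arm:
  increments:
    - {"jaw": -1, "dx": 0, "dy": -0.001, "dz": 0, "twist": 0}
    - {"jaw": -1, "dx": 0, "dy": -0.001, "dz": 0, "twist": 0}
    - {"jaw": -1, "dx": 0, "dy": -0.001, "dz": 0, "twist": 0}

```text
t: 9.08
eef_pos: [0.5437, -0.1195, 0.0862]
ee_rot: [3.141, -0.0, -1.549]
force: [-0.7, -0.4, 0.4]
width: 0.0
gripper_force: 0.8
```

Call:
move_arm:
  increments:
    - {"jaw": -1, "dx": 0, "dy": -0.001, "dz": 0, "twist": 0}
    - {"jaw": -1, "dx": 0, "dy": -0.001, "dz": 0, "twist": 0}
    - {"jaw": -1, "dx": 0, "dy": -0.001, "dz": 0, "twist": 0}

```text
t: 9.33
eef_pos: [0.5467, -0.1194, 0.0861]
ee_rot: [3.141, -0.0, -1.549]
force: [-1.4, 0.4, 1.5]
width: 0.0004
gripper_force: 0.8
```

Call:
move_arm:
  increments:
    - {"jaw": -1, "dx": 0, "dy": -0.001, "dz": 0, "twist": 0}
    - {"jaw": -1, "dx": 0, "dy": -0.001, "dz": 0, "twist": 0}

```text
t: 9.5
eef_pos: [0.5488, -0.1193, 0.0861]
ee_rot: [-3.142, 0.0, -1.549]
force: [-1.8, -0.2, 2.1]
width: 0.0004
gripper_force: 0.7
```

Call:
move_arm:
  increments:
    - {"jaw": -1, "dx": 0, "dy": -0.001, "dz": 0, "twist": 0}
    - {"jaw": -1, "dx": 0, "dy": -0.001, "dz": 0, "twist": 0}

```text
t: 9.67
eef_pos: [0.5505, -0.1193, 0.0861]
ee_rot: [3.141, -0.0, -1.549]
force: [-3.4, 1.2, 3.9]
width: 0.0004
gripper_force: 2.0
```

```bash
python3 - <<'E'
from h import *
for c in ['scene','top']:
  arm.grab_frame(c)
  for n in ['block','block_top']:
    print(c,n,[(np.round(d['position'],4).tolist(),round(d['score'],2)) for d in arm.pinpoint(c,n)[:4]])
s=arm.get_state();print(s['t'],s['eef_pos'],s['ee_rot'],s['force'])
E
```

```text
scene block [([0.7253, -0.3135, -0.0042], 0.75), ([0.7303, -0.0728, -0.0049], 0.73), ([0.389, -0.0761, 0.0035], 0.72), ([0.5914, -0.1244, 0.0134], 0.64)]
scene block_top [([0.7265, -0.0733, 0.0268], 0.71), ([0.7231, -0.3168, 0.0258], 0.65), ([0.5922, -0.1198, 0.0375], 0.62), ([0.3879, -0.0767, 0.0231], 0.57)]
top block [([0.3835, -0.0746, -0.0036], 0.7), ([0.7184, -0.3143, 0.0046], 0.61)]
top block_top [([0.7325, -0.079, 0.0255], 0.89), ([0.7224, -0.3137, 0.0246], 0.87), ([0.3901, -0.0756, 0.0248], 0.78)]
9.9667 [ 0.55045144 -0.11936889  0.08603334] [ 3.14118426e+00 -1.80256950e-05 -1.54886190e+00] [-2.52531723 -0.85192531 -0.18354773]
```

Call:
move_arm:
  increments:
    - {"jaw": -1, "dx": 0, "dy": -0.001, "dz": 0, "twist": 0}
    - {"jaw": -1, "dx": 0, "dy": -0.001, "dz": 0, "twist": 0}
    - {"jaw": -1, "dx": 0, "dy": 0, "dz": 0, "twist": 0}

```text
t: 10.22
eef_pos: [0.5508, -0.1195, 0.0858]
ee_rot: [3.138, -0.0, -1.549]
force: [-7.6, 0.8, 5.0]
width: 0.0006
gripper_force: 3.9
```

Call:
move_arm:
  increments:
    - {"jaw": -1, "dx": 0, "dy": 0.01, "dz": 0, "twist": 0}
    - {"jaw": -1, "dx": 0, "dy": 0.012, "dz": 0, "twist": 0}
    - {"jaw": -1, "dx": 0.021, "dy": 0, "dz": 0, "twist": 0}
    - {"jaw": -1, "dx": 0.022, "dy": 0, "dz": 0, "twist": 0}
    - {"jaw": -1, "dx": 0.022, "dy": 0, "dz": 0, "twist": 0}
    - {"jaw": -1, "dx": 0, "dy": 0, "dz": 0, "twist": 0}
    - {"jaw": -1, "dx": 0, "dy": -0.018, "dz": 0, "twist": 0}
    - {"jaw": -1, "dx": 0, "dy": -0.018, "dz": 0, "twist": 0}
    - {"jaw": -1, "dx": 0, "dy": -0.018, "dz": 0, "twist": 0}
    - {"jaw": -1, "dx": 0, "dy": 0, "dz": 0, "twist": 0}

```text
t: 11.05
eef_pos: [0.5898, -0.1834, 0.0866]
ee_rot: [-3.137, -0.001, -1.548]
force: [0.2, 0.0, -0.1]
width: 0.0002
gripper_force: 0.0
```

```bash
python3 - <<'E'
from h import *
for c in ['scene']:
  arm.grab_frame(c)
  for n in ['block','block_top']:
    print(c,n,[(np.round(d['position'],4).tolist(),round(d['score'],2)) for d in arm.pinpoint(c,n)[:4]])
s=arm.get_state();print(s['t'],s['eef_pos'],s['ee_rot'],s['force'])
E
```

```text
scene block [([0.7278, -0.076, -0.0023], 0.96), ([0.5915, -0.1232, 0.0124], 0.94), ([0.7193, -0.3122, -0.0034], 0.89), ([0.3884, -0.0789, 0.0023], 0.73)]
scene block_top [([0.5926, -0.1174, 0.0366], 0.96), ([0.7208, -0.3153, 0.0258], 0.92), ([0.3862, -0.0759, 0.0251], 0.89), ([0.7267, -0.0742, 0.0264], 0.64)]
11.2 [ 0.58583746 -0.18325577  0.08594654] [-3.14142482e+00  1.76834085e-04 -1.54880846e+00] [-0.07583122 -0.68342233 -0.7435287 ]
```

Call:
move_arm:
  increments:
    - {"jaw": -1, "dx": -0.006, "dy": 0, "dz": 0, "twist": 0}
    - {"jaw": -1, "dx": -0.004, "dy": -0.0002, "dz": 0, "twist": 0}
    - {"jaw": -1, "dx": -0.004, "dy": -0.0002, "dz": 0, "twist": 0}
    - {"jaw": -1, "dx": -0.005, "dy": -0.0002, "dz": 0, "twist": 0}
    - {"jaw": -1, "dx": -0.005, "dy": -0.0002, "dz": 0, "twist": 0}
    - {"jaw": -1, "dx": -0.005, "dy": -0.0002, "dz": 0, "twist": 0}
    - {"jaw": -1, "dx": -0.005, "dy": -0.0002, "dz": 0, "twist": 0}
    - {"jaw": -1, "dx": -0.005, "dy": -0.0002, "dz": 0, "twist": 0}
    - {"jaw": -1, "dx": -0.005, "dy": -0.0002, "dz": 0, "twist": 0}
    - {"jaw": -1, "dx": -0.005, "dy": -0.0002, "dz": 0, "twist": 0}
    - {"jaw": -1, "dx": -0.005, "dy": -0.0002, "dz": 0, "twist": 0}
    - {"jaw": -1, "dx": -0.005, "dy": -0.0002, "dz": 0, "twist": 0}

```text
t: 12.2
eef_pos: [0.587, -0.1239, 0.0861]
ee_rot: [3.142, 0.0, -1.549]
force: [-1.2, -1.4, -0.6]
width: 0.0002
gripper_force: 0.8
```

```bash
python3 - <<'E'
from h import *
for c in ['scene','wrist']:
  cv2.imwrite(f'pics/{c}4.png',arm.grab_frame(c))
  for n in ['block','block_top']:
    print(c,n,[(np.round(d['position'],4).tolist(),round(d['score'],2)) for d in arm.pinpoint(c,n)[:4]])
s=arm.get_state();print(s['t'],s['eef_pos'],s['ee_rot'],s['force'])
a=cv2.imread('pics/scene4.png')[200:310,190:390];cv2.imwrite('pics/s4.png',cv2.resize(a,None,fx=4,fy=4)[:600])
E
```

```text
scene block [([0.7223, -0.3141, -0.002], 0.91), ([0.7285, -0.0743, -0.0028], 0.69), ([0.3899, -0.0792, 0.003], 0.57), ([0.5825, -0.0761, 0.011], 0.54)]
scene block_top [([0.386, -0.0792, 0.0237], 0.78), ([0.5893, -0.0749, 0.0402], 0.76), ([0.6108, -0.0592, 0.0403], 0.74), ([0.7273, -0.0698, 0.0269], 0.56)]
wrist block [([0.5851, -0.0706, 0.0122], 0.9), ([0.7286, -0.074, 0.0025], 0.63)]
wrist block_top [([0.5892, -0.0694, 0.0375], 0.89), ([0.727, -0.076, 0.0265], 0.72)]
12.5 [ 0.58735601 -0.12445094  0.08629187] [-3.14088807e+00  1.08936286e-04 -1.54873414e+00] [-0.42331311 -0.62290112 -0.36940958]
```

View pics/s4.png

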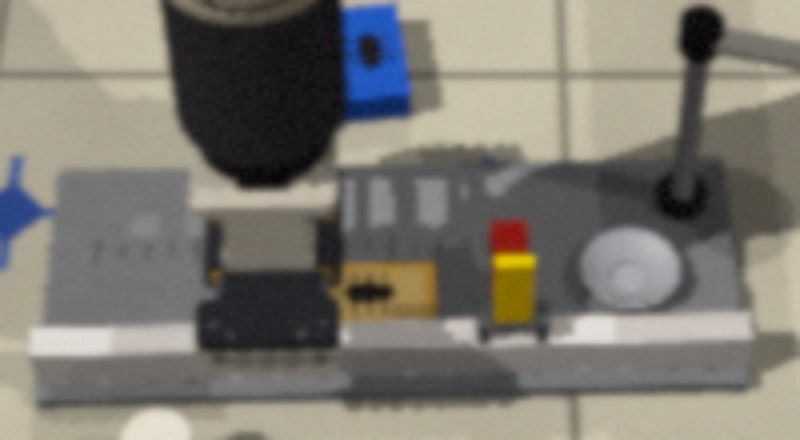

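The block lies along the fence at (390,290), about 30–40 mm short of the stop plate. I'll keep pushing it, more slowly.

Call:
move_arm:
  increments:
    - {"jaw": -1, "dx": -0.003, "dy": -0.0001, "dz": 0, "twist": 0}
    - {"jaw": -1, "dx": -0.003, "dy": -0.0001, "dz": 0, "twist": 0}
    - {"jaw": -1, "dx": -0.003, "dy": -0.0001, "dz": 0, "twist": 0}
    - {"jaw": -1, "dx": -0.003, "dy": -0.0001, "dz": 0, "twist": 0}
    - {"jaw": -1, "dx": -0.003, "dy": -0.0001, "dz": 0, "twist": 0}
    - {"jaw": -1, "dx": -0.003, "dy": -0.0001, "dz": 0, "twist": 0}
    - {"jaw": -1, "dx": -0.003, "dy": -0.0001, "dz": 0, "twist": 0}
    - {"jaw": -1, "dx": -0.003, "dy": -0.0001, "dz": 0, "twist": 0}

```text
t: 13.17
eef_pos: [0.587, -0.1002, 0.0861]
ee_rot: [3.141, -0.0, -1.549]
force: [-1.5, -2.3, 0.0]
width: 0.0002
gripper_force: 1.1
```

```bash
python3 - <<'E'
from h import *
cv2.imwrite('pics/w5.png',arm.grab_frame('wrist'))
for n in ['block','block_top','gauge','fence']:
    print(n,[(np.round(d['position'],4).tolist(),round(d['score'],2)) for d in arm.pinpoint('wrist',n)[:4]])
s=arm.get_state();print(s['t'],s['eef_pos'],s['ee_rot'],s['force'])
a=cv2.imread('pics/w5.png')[0:330,170:490];cv2.imwrite('pics/w5c.png',cv2.resize(a,None,fx=1.8,fy=1.8))
E
```

```text
block [([0.5855, -0.0462, 0.0164], 0.66), ([0.7267, -0.0775, 0.0006], 0.58)]
block_top [([0.5905, -0.0486, 0.0384], 0.65)]
gauge []
fence []
13.4167 [ 0.58769019 -0.10018169  0.0862276 ] [-3.14077811e+00  2.77454996e-04 -1.54858195e+00] [ 0.01056236 -0.15888751  0.52985618]
```

View pics/w5c.png

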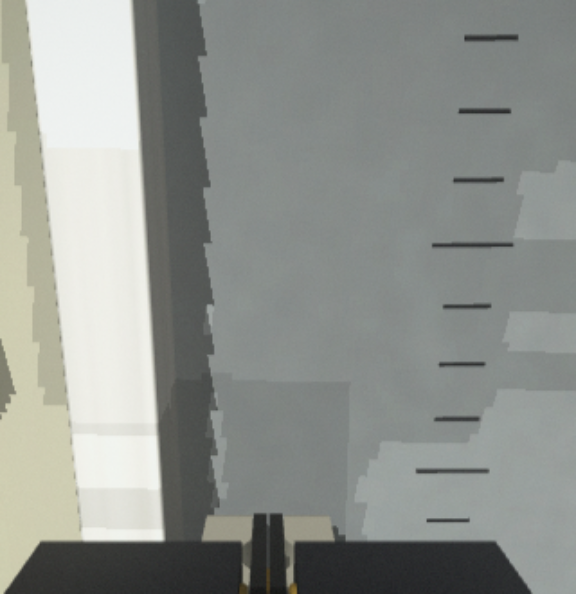

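The wrist camera looks along −y, so the block is hidden. It shows only the clear deck and the fence edge at left. I'll continue the slow approach by touch.

Call:
move_arm:
  increments:
    - {"jaw": -1, "dx": -0.001, "dy": 0, "dz": 0, "twist": 0}
    - {"jaw": -1, "dx": -0.001, "dy": 0, "dz": 0, "twist": 0}
    - {"jaw": -1, "dx": -0.001, "dy": 0, "dz": 0, "twist": 0}
    - {"jaw": -1, "dx": -0.001, "dy": 0, "dz": 0, "twist": 0}

```text
t: 13.75
eef_pos: [0.5872, -0.0965, 0.0862]
ee_rot: [3.142, -0.0, -1.549]
force: [0.9, -2.0, 1.3]
width: 0.0008
gripper_force: 0.6
```

Call:
move_arm:
  increments:
    - {"jaw": -1, "dx": -0.001, "dy": 0, "dz": 0, "twist": 0}
    - {"jaw": -1, "dx": -0.001, "dy": 0, "dz": 0, "twist": 0}
    - {"jaw": -1, "dx": 0, "dy": 0, "dz": 0, "twist": 0}

```text
t: 14.0
eef_pos: [0.5872, -0.0943, 0.0862]
ee_rot: [-3.141, 0.0, -1.549]
force: [1.0, -0.3, 0.3]
width: 0.0004
gripper_force: 0.2
```

```bash
python3 - <<'E'
from h import *
p=np.array([[163,538],[133,0]])/1.8+[170,0]
w=ray('wrist',p,0.042);w[:,1]-=0.006  # arm has since moved about 6 mm in +y
print(w, np.arctan2(-(w[0]-w[1])[0],(w[0]-w[1])[1]))
print(arm.get_state()['force'],arm.get_state()['eef_pos'])
E
```

```text
[[ 0.61073809 -0.11341562  0.042     ]
 [ 0.61314725 -0.22192317  0.042     ]] 0.02219901231905287
[ 1.03106247 -0.33300852  0.28133042] [ 0.58717896 -0.09430121  0.08619945]
```

Call:
move_arm:
  increments:
    - {"jaw": -1, "dx": -0.001, "dy": 0, "dz": 0, "twist": 0}
    - {"jaw": -1, "dx": -0.001, "dy": 0, "dz": 0, "twist": 0}
    - {"jaw": -1, "dx": 0, "dy": 0, "dz": 0, "twist": 0}

```text
t: 14.25
eef_pos: [0.5871, -0.0923, 0.0862]
ee_rot: [-3.142, 0.0, -1.549]
force: [0.3, -0.4, -0.4]
width: -0.0
gripper_force: 0.2
```

Call:
move_arm:
  increments:
    - {"jaw": -1, "dx": -0.001, "dy": 0, "dz": 0, "twist": 0}
    - {"jaw": -1, "dx": -0.001, "dy": 0, "dz": 0, "twist": 0}
    - {"jaw": -1, "dx": 0, "dy": 0, "dz": 0, "twist": 0}

```text
t: 14.5
eef_pos: [0.5871, -0.0903, 0.0862]
ee_rot: [-3.142, 0.0, -1.549]
force: [0.2, -0.6, 1.2]
width: 0.0003
gripper_force: 0.2
```

Call:
move_arm:
  increments:
    - {"jaw": -1, "dx": -0.001, "dy": 0, "dz": 0, "twist": 0}
    - {"jaw": -1, "dx": -0.001, "dy": 0, "dz": 0, "twist": 0}
    - {"jaw": -1, "dx": 0, "dy": 0, "dz": 0, "twist": 0}

```text
t: 14.75
eef_pos: [0.587, -0.0883, 0.0861]
ee_rot: [-3.142, 0.0, -1.549]
force: [-0.3, -0.3, 0.6]
width: 0.0004
gripper_force: 0.1
```

Call:
move_arm:
  increments:
    - {"jaw": -1, "dx": -0.001, "dy": 0, "dz": 0, "twist": 0}
    - {"jaw": -1, "dx": -0.001, "dy": 0, "dz": 0, "twist": 0}
    - {"jaw": -1, "dx": 0, "dy": 0, "dz": 0, "twist": 0}

```text
t: 15.0
eef_pos: [0.587, -0.0868, 0.0862]
ee_rot: [3.142, -0.0, -1.549]
force: [0.6, -3.9, -0.8]
width: 0.0004
gripper_force: 1.9
```

Call:
move_arm:
  increments:
    - {"jaw": -1, "dx": -0.0007, "dy": -0.001, "dz": 0, "twist": 0}
    - {"jaw": -1, "dx": 0, "dy": -0.001, "dz": 0, "twist": 0}
    - {"jaw": -1, "dx": 0, "dy": 0, "dz": 0, "twist": 0}

```text
t: 15.25
eef_pos: [0.5878, -0.0866, 0.086]
ee_rot: [3.139, -0.001, -1.549]
force: [-3.2, -5.7, 2.1]
width: 0.0003
gripper_force: 3.1
```

```bash
python3 - <<'E'
from h import *
for c in ['scene','top']:
  cv2.imwrite(f'pics/{c}6.png',arm.grab_frame(c))
  print(c,[(np.round(d['position'],4).tolist(),round(d['score'],2)) for d in arm.pinpoint(c,'block_top')[:5]])
s=arm.get_state();print(s['t'],s['eef_pos'],s['ee_rot'],s['force'])
a=cv2.imread('pics/scene6.png')[220:310,230:390];cv2.imwrite('pics/s6.png',cv2.resize(a,None,fx=5,fy=5,interpolation=cv2.INTER_CUBIC))
E
```

```text
scene [([0.7207, -0.3176, 0.0265], 0.94), ([0.7296, -0.0729, 0.0279], 0.84), ([0.5901, -0.0374, 0.0368], 0.63)]
top [([0.3879, -0.0749, 0.0213], 0.79), ([0.7331, -0.0782, 0.026], 0.61), ([0.7216, -0.3124, 0.0243], 0.55), ([0.5943, -0.0324, 0.0371], 0.41)]
15.45 [ 0.58774141 -0.08663832  0.0859689 ] [ 3.13894893e+00 -9.36351087e-04 -1.54906248e+00] [-1.9070198  -6.92245155  1.87672653]
```

View pics/s6.png

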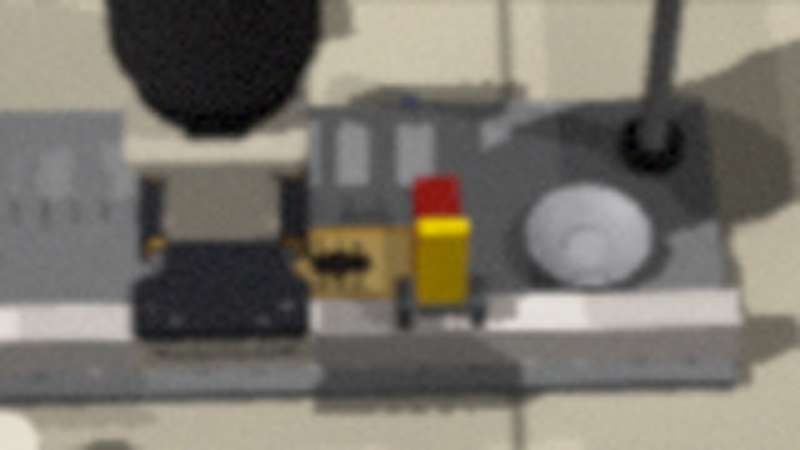

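The scene crop shows the beetle block pressed against the red plate and lying on the fence at about (350,262), with about 6 N measured. I'll retreat, lift and turn the tool.

Call:
move_arm:
  increments:
    - {"jaw": -1, "dx": 0.002, "dy": 0.001, "dz": 0, "twist": 0}
    - {"jaw": -1, "dx": 0.004, "dy": 0, "dz": 0, "twist": 0}
    - {"jaw": -1, "dx": 0.01, "dy": 0, "dz": 0, "twist": 0}
    - {"jaw": -1, "dx": 0.01, "dy": 0, "dz": -0.02, "twist": 0}
    - {"jaw": -1, "dx": 0, "dy": 0, "dz": -0.04, "twist": 0}
    - {"jaw": -1, "dx": 0, "dy": 0, "dz": -0.04, "twist": 0}
    - {"jaw": -1, "dx": 0, "dy": 0, "dz": 0, "twist": 0.1208}
    - {"jaw": -1, "dx": 0, "dy": 0, "dz": 0, "twist": 0.1208}
    - {"jaw": -1, "dx": 0, "dy": 0, "dz": 0, "twist": 0.1208}
    - {"jaw": -1, "dx": 0, "dy": 0, "dz": 0, "twist": 0.1208}
    - {"jaw": -1, "dx": 0, "dy": 0, "dz": 0, "twist": 0.1208}
    - {"jaw": -1, "dx": 0, "dy": 0, "dz": 0, "twist": 0.1208}

```text
t: 16.45
eef_pos: [0.5887, -0.1122, 0.1863]
ee_rot: [-3.141, 0.001, -2.28]
force: [0.4, 0.1, -0.1]
width: 0.0003
gripper_force: 0.0
```

Call:
move_arm:
  increments:
    - {"jaw": -1, "dx": 0, "dy": 0, "dz": 0, "twist": 0.1208}
    - {"jaw": -1, "dx": 0, "dy": 0, "dz": 0, "twist": 0.1208}
    - {"jaw": -1, "dx": 0, "dy": 0, "dz": 0, "twist": 0.1208}
    - {"jaw": -1, "dx": 0, "dy": 0, "dz": 0, "twist": 0.1208}
    - {"jaw": -1, "dx": 0, "dy": 0, "dz": 0, "twist": 0.1208}
    - {"jaw": -1, "dx": 0, "dy": 0, "dz": 0, "twist": 0.1208}
    - {"jaw": -1, "dx": 0, "dy": 0, "dz": 0, "twist": 0.1208}
    - {"jaw": -1, "dx": 0, "dy": 0, "dz": 0, "twist": 0}

```text
t: 17.12
eef_pos: [0.5886, -0.1122, 0.1862]
ee_rot: [3.141, 0.0, -3.125]
force: [0.5, -1.1, -0.3]
width: 0.0005
gripper_force: 0.0
```

```bash
python3 - <<'E'
from h import *
for c in ['scene','top','wrist']:
  cv2.imwrite(f'pics/{c}7.png',arm.grab_frame(c))
  for n in ['block_top','stop_lever_tip','stop']:
    print(c,n,[(np.round(d['position'],4).tolist(),round(d['score'],2)) for d in arm.pinpoint(c,n)[:4]])
s=arm.get_state();print(s['t'],s['eef_pos'],s['ee_rot'],s['force'])
a=cv2.imread('pics/scene7.png')[220:310,230:390];cv2.imwrite('pics/s7.png',cv2.resize(a,None,fx=5,fy=5,interpolation=cv2.INTER_CUBIC))
E
```

```text
scene block_top [([0.7216, -0.3133, 0.0261], 0.89), ([0.73, -0.0733, 0.0247], 0.66), ([0.3851, -0.0773, 0.024], 0.61), ([0.5889, -0.0354, 0.0379], 0.6)]
scene stop_lever_tip [([0.6176, 0.0111, 0.1101], 0.85)]
scene stop []
top block_top [([0.3902, -0.0786, 0.0234], 0.94), ([0.723, -0.314, 0.0208], 0.63), ([0.7319, -0.0753, 0.0235], 0.52), ([0.5921, -0.0313, 0.033], 0.46)]
top stop_lever_tip []
top stop [([0.5866, -0.0347, 0.011], 0.47)]
wrist block_top [([0.7175, -0.3073, 0.0263], 0.83), ([0.5871, -0.0361, 0.0359], 0.76)]
wrist stop_lever_tip [([0.6178, 0.0113, 0.1122], 0.63)]
wrist stop [([0.6158, 0.0089, 0.0504], 0.88)]
17.7167 [ 0.5885279  -0.11174908  0.1861463 ] [-3.14158965e+00 -3.85302578e-05 -3.11869477e+00] [ 0.453035   -0.0690716  -0.57114853]
```

View pics/s7.png

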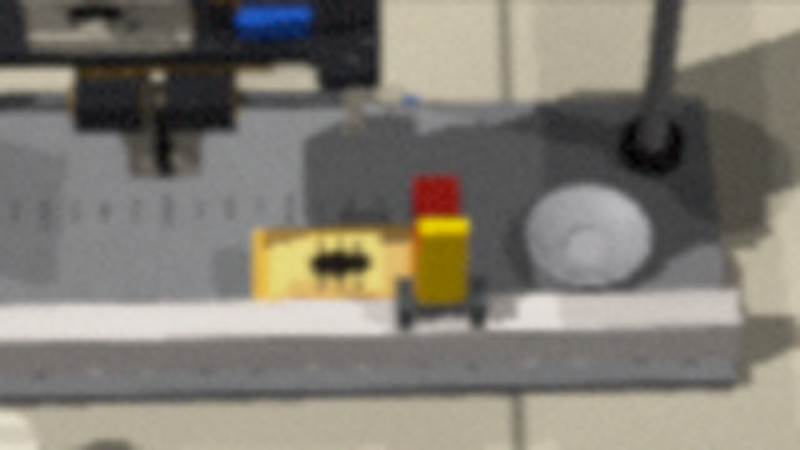

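The block is gauged and flush at (335,262), and the stop is still down. Next I'll flip the stop up by the lever.

Call:
move_arm:
  increments:
    - {"jaw": -1, "dx": -0.001, "dy": 0.031, "dz": 0, "twist": 0}
    - {"jaw": -1, "dx": -0.001, "dy": 0.031, "dz": 0, "twist": 0}
    - {"jaw": -1, "dx": -0.001, "dy": 0.031, "dz": 0, "twist": 0}
    - {"jaw": -1, "dx": 0, "dy": 0.0305, "dz": 0, "twist": 0}
    - {"jaw": -1, "dx": 0, "dy": 0, "dz": 0.0125, "twist": 0}
    - {"jaw": -1, "dx": 0, "dy": 0, "dz": 0.0125, "twist": 0}
    - {"jaw": -1, "dx": -0.007, "dy": 0, "dz": 0, "twist": 0}
    - {"jaw": -1, "dx": -0.007, "dy": 0, "dz": 0, "twist": 0}

```text
t: 18.38
eef_pos: [0.6029, 0.0121, 0.161]
ee_rot: [-3.141, -0.001, -3.118]
force: [0.5, -0.2, 1.1]
width: 0.0002
gripper_force: 0.4
```

Call:
move_arm:
  increments:
    - {"jaw": -1, "dx": -0.005, "dy": 0, "dz": 0, "twist": 0}
    - {"jaw": -1, "dx": -0.005, "dy": 0, "dz": 0, "twist": 0}
    - {"jaw": -1, "dx": -0.006, "dy": 0, "dz": 0, "twist": 0}
    - {"jaw": -1, "dx": -0.007, "dy": 0, "dz": 0, "twist": 0}
    - {"jaw": -1, "dx": -0.007, "dy": 0, "dz": 0, "twist": 0}
    - {"jaw": -1, "dx": -0.007, "dy": 0, "dz": 0, "twist": 0}
    - {"jaw": -1, "dx": -0.007, "dy": 0, "dz": 0, "twist": 0}

```text
t: 18.97
eef_pos: [0.6478, 0.0129, 0.1614]
ee_rot: [-3.141, 0.001, -3.119]
force: [-2.9, 0.1, 0.7]
width: 0.0009
gripper_force: 1.2
```

Now the diagonal press down: 24 mm in +x and 34 mm down.

Call:
move_arm:
  increments:
    - {"jaw": -1, "dx": -0.004, "dy": 0, "dz": 0.005, "twist": 0}
    - {"jaw": -1, "dx": -0.004, "dy": 0, "dz": 0.005, "twist": 0}
    - {"jaw": -1, "dx": -0.004, "dy": 0, "dz": 0.005, "twist": 0}
    - {"jaw": -1, "dx": -0.004, "dy": 0, "dz": 0.005, "twist": 0}
    - {"jaw": -1, "dx": -0.004, "dy": 0, "dz": 0.005, "twist": 0}
    - {"jaw": -1, "dx": -0.003, "dy": 0, "dz": 0.005, "twist": 0}
    - {"jaw": -1, "dx": 0, "dy": 0, "dz": 0.004, "twist": 0}
    - {"jaw": -1, "dx": 0, "dy": 0, "dz": 0, "twist": 0}

```text
t: 19.63
eef_pos: [0.6698, 0.0136, 0.126]
ee_rot: [-3.141, -0.001, -3.119]
force: [1.0, -0.5, -0.3]
width: 0.0002
gripper_force: 0.0
```

```bash
python3 - <<'E'
from h import *
for c in ['scene','wrist','top']:
  cv2.imwrite(f'pics/{c}8.png',arm.grab_frame(c))
  for n in ['block_top','stop_lever_tip','stop_arm_tip']:
    print(c,n,[(np.round(d['position'],4).tolist(),round(d['score'],2)) for d in arm.pinpoint(c,n)[:4]])
s=arm.get_state();print(s['t'],s['eef_pos'],s['ee_rot'],s['force'])
E
```

```text
scene block_top [([0.726, -0.0709, 0.028], 0.75), ([0.387, -0.0741, 0.0229], 0.75), ([0.7239, -0.317, 0.0257], 0.71)]
scene stop_lever_tip []
scene stop_arm_tip []
wrist block_top [([0.5865, -0.0353, 0.0374], 0.55), ([0.6175, 0.0149, 0.1162], 0.47)]
wrist stop_lever_tip [([0.6776, 0.0119, 0.0528], 0.64)]
wrist stop_arm_tip [([0.6186, 0.0141, 0.1157], 0.73), ([0.5892, -0.0333, 0.038], 0.46)]
top block_top [([0.5905, -0.032, 0.0371], 0.96), ([0.718, -0.3109, 0.0245], 0.8), ([0.3877, -0.0797, 0.028], 0.66), ([0.7297, -0.0769, 0.0256], 0.6)]
top stop_lever_tip [([0.6747, 0.0168, 0.0572], 0.51)]
top stop_arm_tip [([0.6152, 0.0071, 0.1165], 0.44)]
20.2333 [0.66972811 0.0136233  0.12727525] [ 3.14153860e+00  1.61729449e-04 -3.11912295e+00] [ 0.24632445 -0.1691831  -0.48528653]
```

The stop is up (arm tip at z 0.116, lever level) and the block hasn't moved. On to the magnifier pin.

Call:
move_arm:
  increments:
    - {"jaw": -1, "dx": 0, "dy": 0, "dz": -0.041, "twist": 0}
    - {"jaw": -1, "dx": 0, "dy": 0, "dz": -0.041, "twist": 0}
    - {"jaw": -1, "dx": 0, "dy": 0, "dz": -0.041, "twist": 0}
    - {"jaw": -1, "dx": 0, "dy": 0, "dz": -0.041, "twist": 0}
    - {"jaw": 1, "dx": 0.0194, "dy": 0.0315, "dz": 0, "twist": 0}
    - {"jaw": 1, "dx": 0.0194, "dy": 0.0315, "dz": 0, "twist": 0}
    - {"jaw": 1, "dx": 0.0194, "dy": 0.0315, "dz": 0, "twist": 0}
    - {"jaw": 1, "dx": 0.0194, "dy": 0.0315, "dz": 0, "twist": 0}
    - {"jaw": 1, "dx": 0.0194, "dy": 0.0315, "dz": 0, "twist": 0}
    - {"jaw": 1, "dx": 0.0194, "dy": 0.0315, "dz": 0, "twist": 0}
    - {"jaw": 1, "dx": 0.0194, "dy": 0.0315, "dz": 0, "twist": 0}
    - {"jaw": 1, "dx": 0, "dy": 0, "dz": 0, "twist": 0}

```text
t: 21.23
eef_pos: [0.5264, 0.2351, 0.2916]
ee_rot: [3.14, 0.0, -3.115]
force: [0.6, -0.7, -1.0]
width: 0.0483
gripper_force: 0.0
```

```bash
python3 - <<'E'
from h import *
for c in ['wrist','scene']:
  cv2.imwrite(f'pics/{c}9.png',arm.grab_frame(c))
  for n in ['magnifier_pin','magnifier_pivot','lens']:
    print(c,n,[(np.round(d['position'],4).tolist(),round(d['score'],2)) for d in arm.pinpoint(c,n)[:2]])
s=arm.get_state();print(s['t'],s['eef_pos'],s['ee_rot'],s['width'])
E
```

```text
wrist magnifier_pin [([0.5314, 0.228, 0.2078], 0.88)]
wrist magnifier_pivot [([0.503, 0.1196, 0.1635], 0.87)]
wrist lens [([0.5444, 0.2933, 0.1683], 0.64)]
scene magnifier_pin [([0.6119, -0.0584, 0.0397], 0.71), ([0.5524, 0.2939, 0.1703], 0.59)]
scene magnifier_pivot [([0.5042, 0.121, 0.1642], 0.83)]
scene lens [([0.5484, 0.2962, 0.1662], 0.89)]
21.6333 [0.52954549 0.23003023 0.29101776] [-3.14134419e+00 -2.05448642e-04 -3.12082244e+00] 0.08006036458468267
```

Call:
move_arm:
  force: 10
  increments:
    - {"jaw": 1, "dx": 0, "dy": 0, "dz": 0.02, "twist": 0}
    - {"jaw": 1, "dx": 0, "dy": 0, "dz": 0.022, "twist": 0}
    - {"jaw": -0.6, "dx": 0, "dy": 0, "dz": 0, "twist": 0}
    - {"jaw": -1, "dx": 0, "dy": 0, "dz": 0, "twist": 0}
    - {"jaw": -1, "dx": 0, "dy": 0, "dz": 0, "twist": 0}
    - {"jaw": -1, "dx": 0, "dy": 0, "dz": 0, "twist": 0}
    - {"jaw": -1, "dx": 0, "dy": 0, "dz": 0, "twist": 0}
    - {"jaw": -1, "dx": 0, "dy": 0, "dz": 0, "twist": 0}
    - {"jaw": -1, "dx": 0, "dy": 0, "dz": 0, "twist": 0}
    - {"jaw": -1, "dx": 0, "dy": 0, "dz": 0, "twist": 0}
    - {"jaw": -1, "dx": 0, "dy": 0, "dz": 0, "twist": 0}
    - {"jaw": -1, "dx": 0, "dy": 0, "dz": 0, "twist": 0}

```text
t: 22.63
eef_pos: [0.529, 0.231, 0.2493]
ee_rot: [3.142, 0.0, -3.119]
force: [0.3, -0.7, -0.7]
width: 0.0266
gripper_force: 0.0
```

```bash
python3 - <<'E'
from h import *
s=arm.get_state();print(s['t'],s['eef_pos'],s['ee_rot'],s['width'],s['gripper_force'],s['force'])
P=np.array([.502,.1207]); p=s['eef_pos'][:2]-P; print('r',np.hypot(*p),'ang',np.arctan2(p[1],p[0]))
y=s['ee_rot'][2]
tx=np.array([np.cos(y),np.sin(y)]);ty=np.array([np.sin(y),-np.cos(y)])
a0=np.arctan2(p[1],p[0]);B=np.array([.5885,-.0345]);a1=np.arctan2(*(B-P)[::-1]);print('target',a1,np.hypot(*(B-P)))
A=np.linspace(a0,a1,25);Q=P+.115*np.c_[np.cos(A),np.sin(A)];D=np.diff(Q,axis=0)
for d in D: print(round(d@tx,4),round(d@ty,4))
E
```

```text
22.6333 [0.52901229 0.23100207 0.24925663] [ 3.14153921e+00  5.17666673e-05 -3.11912900e+00] 0.026573118044694137 0.0 [ 0.33729215 -0.65029423 -0.65385417]
r 0.11356148182518977 ang 1.330629254729693
target -1.0623311802752025 0.17767748872606232
-0.0109 -0.0035
-0.0105 -0.0046
-0.01 -0.0056
-0.0094 -0.0066
-0.0087 -0.0075
-0.0079 -0.0083
-0.007 -0.0091
-0.0061 -0.0097
-0.0051 -0.0103
-0.004 -0.0107
-0.003 -0.0111
-0.0018 -0.0113
-0.0007 -0.0114
0.0004 -0.0115
0.0016 -0.0114
0.0027 -0.0111
0.0038 -0.0108
0.0048 -0.0104
0.0059 -0.0099
0.0068 -0.0092
0.0077 -0.0085
0.0085 -0.0077
0.0092 -0.0068
0.0099 -0.0059
```

Call:
move_arm:
  increments:
    - {"jaw": -1, "dx": 0, "dy": 0, "dz": 0, "twist": 0}
    - {"jaw": -1, "dx": 0, "dy": 0, "dz": 0, "twist": 0}
    - {"jaw": -1, "dx": 0, "dy": 0, "dz": 0, "twist": 0}
    - {"jaw": -1, "dx": 0, "dy": 0, "dz": 0, "twist": 0}

```text
t: 22.97
eef_pos: [0.5289, 0.2306, 0.2491]
ee_rot: [-3.141, -0.0, -3.119]
force: [-0.3, -2.0, 1.0]
width: 0.0138
gripper_force: 10.0
```

Call:
move_arm:
  increments:
    - {"jaw": -1, "dx": -0.0109, "dy": -0.0035, "dz": 0, "twist": 0}
    - {"jaw": -1, "dx": -0.0105, "dy": -0.0046, "dz": 0, "twist": 0}
    - {"jaw": -1, "dx": -0.01, "dy": -0.0056, "dz": 0, "twist": 0}
    - {"jaw": -1, "dx": -0.0094, "dy": -0.0066, "dz": 0, "twist": 0}
    - {"jaw": -1, "dx": -0.0087, "dy": -0.0075, "dz": 0, "twist": 0}
    - {"jaw": -1, "dx": -0.0079, "dy": -0.0083, "dz": 0, "twist": 0}

```text
t: 23.47
eef_pos: [0.5891, 0.1962, 0.2491]
ee_rot: [3.14, 0.002, -3.119]
force: [0.8, 3.4, -1.2]
width: 0.0137
gripper_force: 10.0
```

Call:
move_arm:
  increments:
    - {"jaw": -1, "dx": -0.007, "dy": -0.0091, "dz": 0, "twist": 0}
    - {"jaw": -1, "dx": -0.0061, "dy": -0.0097, "dz": 0, "twist": 0}
    - {"jaw": -1, "dx": -0.0051, "dy": -0.0103, "dz": 0, "twist": 0}
    - {"jaw": -1, "dx": -0.004, "dy": -0.0107, "dz": 0, "twist": 0}
    - {"jaw": -1, "dx": -0.003, "dy": -0.0111, "dz": 0, "twist": 0}
    - {"jaw": -1, "dx": -0.0018, "dy": -0.0113, "dz": 0, "twist": 0}
    - {"jaw": -1, "dx": -0.0007, "dy": -0.0114, "dz": 0, "twist": 0}
    - {"jaw": -1, "dx": 0.0004, "dy": -0.0115, "dz": 0, "twist": 0}
    - {"jaw": -1, "dx": 0.0016, "dy": -0.0114, "dz": 0, "twist": 0}
    - {"jaw": -1, "dx": 0.0027, "dy": -0.0111, "dz": 0, "twist": 0}

```text
t: 24.3
eef_pos: [0.6123, 0.0878, 0.2491]
ee_rot: [-3.142, -0.0, -3.119]
force: [0.9, 2.8, -0.7]
width: 0.0134
gripper_force: 10.0
```

Call:
move_arm:
  increments:
    - {"jaw": -1, "dx": 0.0038, "dy": -0.0108, "dz": 0, "twist": 0}
    - {"jaw": -1, "dx": 0.0048, "dy": -0.0104, "dz": 0, "twist": 0}
    - {"jaw": -1, "dx": 0.0059, "dy": -0.0099, "dz": 0, "twist": 0}
    - {"jaw": -1, "dx": 0.0068, "dy": -0.0092, "dz": 0, "twist": 0}
    - {"jaw": -1, "dx": 0.0077, "dy": -0.0085, "dz": 0, "twist": 0}
    - {"jaw": -1, "dx": 0.0085, "dy": -0.0077, "dz": 0, "twist": 0}
    - {"jaw": -1, "dx": 0.0092, "dy": -0.0068, "dz": 0, "twist": 0}
    - {"jaw": -1, "dx": 0.005, "dy": -0.003, "dz": 0, "twist": 0}
    - {"jaw": -1, "dx": 0.0049, "dy": -0.0029, "dz": 0, "twist": 0}
    - {"jaw": -1, "dx": 0, "dy": 0, "dz": 0, "twist": 0}
    - {"jaw": -1, "dx": 0, "dy": 0, "dz": 0, "twist": 0}

```text
t: 25.22
eef_pos: [0.557, 0.0184, 0.2492]
ee_rot: [-3.141, -0.001, -3.119]
force: [-0.6, 0.2, -1.9]
width: 0.0135
gripper_force: 10.0
```

```bash
python3 - <<'E'
from h import *
for c in ['wrist','scene','top']:
  cv2.imwrite(f'pics/{c}10.png',arm.grab_frame(c))
  for n in ['magnifier_pin','magnifier_pivot','lens','block_top','stop_arm_tip']:
    print(c,n,[(np.round(d['position'],4).tolist(),round(d['score'],2)) for d in arm.pinpoint(c,n)[:3]])
s=arm.get_state();print(s['t'],s['eef_pos'],s['ee_rot'],s['width'],s['force'])
E
```

```text
wrist magnifier_pin [([0.5598, 0.0209, 0.2111], 0.68)]
wrist magnifier_pivot [([0.5025, 0.1197, 0.1645], 0.59)]
wrist lens []
wrist block_top [([0.3893, -0.0772, 0.0257], 0.98), ([0.5875, -0.034, 0.0382], 0.69)]
wrist stop_arm_tip []
scene magnifier_pin [([0.5581, 0.0198, 0.2058], 0.97), ([0.5884, -0.0318, 0.169], 0.46)]
scene magnifier_pivot [([0.5039, 0.1199, 0.167], 0.71), ([0.6195, 0.0139, 0.0531], 0.53)]
scene lens [([0.5878, -0.035, 0.1676], 0.77), ([0.6191, 0.0086, 0.0525], 0.6), ([0.5035, 0.1226, 0.1654], 0.2)]
scene block_top [([0.3846, -0.0791, 0.0247], 0.79), ([0.5875, -0.0368, 0.0383], 0.67), ([0.7211, -0.3167, 0.0264], 0.66)]
scene stop_arm_tip [([0.6193, 0.0127, 0.116], 0.77), ([0.5525, -0.0608, 0.0004], 0.44)]
top magnifier_pin []
top magnifier_pivot [([0.4999, 0.1175, 0.1622], 0.83)]
top lens [([0.5826, -0.0323, 0.1661], 0.86)]
top block_top [([0.7326, -0.0771, 0.0255], 0.64), ([0.7245, -0.3132, 0.0247], 0.64), ([0.3879, -0.0784, 0.0241], 0.61)]
top stop_arm_tip []
26.1167 [0.5576873  0.01877099 0.24914558] [ 3.14140588e+00  2.11020728e-04 -3.11919002e+00] 0.013927974039561536 [-1.03950194  0.66264237 -0.05284514]
```

View pics/scene10.png

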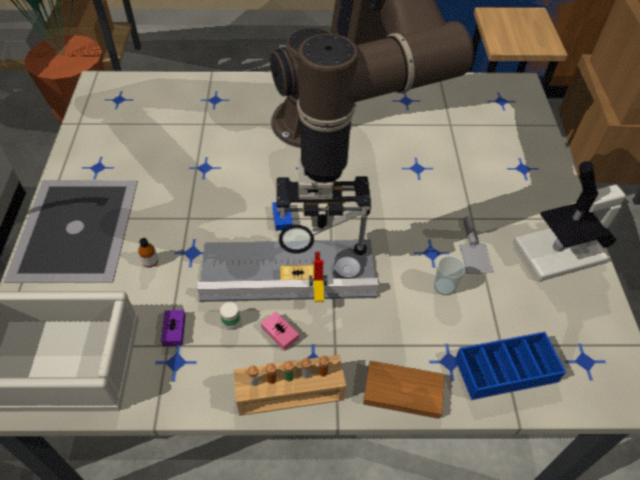

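The lens (at (297,238) in this tilted view) triangulates to about (0.588,−0.036), within 3 mm of the block's middle. The stop is up and the bystanders are untouched. Time to release.

Call:
move_arm:
  increments:
    - {"jaw": -0.4, "dx": 0, "dy": 0, "dz": 0, "twist": 0}
    - {"jaw": -0.2, "dx": 0, "dy": 0, "dz": 0, "twist": 0}
    - {"jaw": 0, "dx": 0, "dy": 0, "dz": 0, "twist": 0}
    - {"jaw": 0, "dx": 0, "dy": 0, "dz": 0, "twist": 0}
    - {"jaw": 0, "dx": 0, "dy": 0, "dz": 0, "twist": 0}
    - {"jaw": 0, "dx": 0, "dy": 0, "dz": -0.01, "twist": 0}
    - {"jaw": 0, "dx": 0, "dy": 0, "dz": -0.03, "twist": 0}
    - {"jaw": 0, "dx": 0, "dy": 0, "dz": -0.04, "twist": 0}
    - {"jaw": 0, "dx": 0.03, "dy": 0, "dz": -0.02, "twist": 0}
    - {"jaw": 0, "dx": 0.04, "dy": 0, "dz": 0, "twist": 0}
    - {"jaw": 0, "dx": 0.03, "dy": 0, "dz": 0, "twist": 0}
    - {"jaw": 0, "dx": 0, "dy": 0, "dz": 0, "twist": 0}

```text
t: 27.12
eef_pos: [0.4534, 0.0156, 0.3511]
ee_rot: [3.14, 0.002, -3.119]
force: [-0.0, -0.5, -0.9]
width: 0.0438
gripper_force: 0.0
```

```bash
python3 - <<'E'
from h import *
for c in ['wrist','scene','top']:
  arm.grab_frame(c)
  for n in ['magnifier_pin','lens','block_top','stop_arm_tip']:
    print(c,n,[(np.round(d['position'],4).tolist(),round(d['score'],2)) for d in arm.pinpoint(c,n)[:3]])
s=arm.get_state();print(s['t'],s['eef_pos'],s['width'],s['force'])
E
```

```text
wrist magnifier_pin [([0.5549, 0.0197, 0.2074], 0.78)]
wrist lens [([0.5874, -0.0362, 0.1696], 0.61)]
wrist block_top [([0.59, -0.033, 0.0379], 0.8), ([0.7194, -0.3097, 0.0235], 0.68), ([0.3886, -0.0756, 0.0261], 0.56)]
wrist stop_arm_tip [([0.6193, 0.0163, 0.1205], 0.76)]
scene magnifier_pin [([0.56, 0.0179, 0.2066], 0.58)]
scene lens [([0.5882, -0.0358, 0.1656], 0.63)]
scene block_top [([0.7229, -0.3179, 0.0262], 0.94), ([0.3861, -0.0786, 0.0242], 0.9), ([0.7291, -0.074, 0.0283], 0.83)]
scene stop_arm_tip [([0.6222, 0.0137, 0.1144], 0.63), ([0.5051, 0.123, 0.1648], 0.54)]
top magnifier_pin [([0.5556, 0.0199, 0.2084], 0.89)]
top lens [([0.585, -0.0334, 0.1663], 0.95)]
top block_top [([0.3873, -0.077, 0.0231], 0.74), ([0.7318, -0.0772, 0.0257], 0.6), ([0.7218, -0.316, 0.0258], 0.56)]
top stop_arm_tip [([0.6145, 0.0046, 0.1152], 0.55)]
27.8667 [0.45772347 0.0164206  0.34902935] 0.043851304113645635 [-0.5716983   0.32474102  0.4095362 ]
```

All is in place, so I'm handing the job in.

```bash
python3 -c "
from station import arm
print(arm.job_done())"
```

```text
the job is handed in; nothing more can be done
None
```

I handed the job in at about 28 s, but the station returned no verdict: the stop is up, the block is flush on the fence where the stop gauged it (about 6 N at the touch), the lens is within about 4 mm of the block's middle by camera, and the arm is clear of everything.

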